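# Open a tight-lidded sweet box on its clamping tray

## Robot

A 6-joint arm with a two-finger parallel gripper is mounted at the origin on the work surface. World frame = base frame: x ahead of the robot, y to its left, z up, the work surface at z = 0. Lengths are in m, angles in degrees, forces in N, time in s.
With the tool pointing down it reaches from about 0.375 to 0.9 m from the base axis. Payload 3.1 kg.
Tool frame: the origin (TCP) lies on the centre line of the jaws, within the pads' length; the fingertips stand 25 mm ahead of it and the grasp point (between the pads) lies 6 mm ahead of it; z points along the fingers, y is the line along which they close (so a half turn about z gives the same grasp; the last joint's range is limited). The gripper opens to 87 mm and grips with 3 to 60 N. Pads are 19 mm wide; open, the fingers measure 117 mm over their backs; the gripper's body (75 mm by 190 mm) begins 51 mm behind the grasp point.
Start: joints at [-77.836, 30.224, 82.088, -0, 67.689, -10.227], TCP at [0.238, -0.578, 0.248] pointing down, gripper open.
Joint ranges: [-176.69, 176.69], [-43.24, 126.21], [12.49, 139.97], [-82, 262], [0, 151.66], [-163.58, 163.58]. Speed limits (degrees/s): [159.86, 159.86, 180, 180, 180, 180].

## Interface

Orientations are given as a 3x3 rotation matrix whose columns are the frame's x, y, z axes.
In Python, from rig import read_state, capture, camera_params, hand_in gives the robot as it stands.
- The arm moves only by the tool apply_moves, never from a script. Its argument "rows" is a list of rows, each an object of numbers: "x", "y", "z": the shift along the tool's x, y, z in mm; "rx", "ry", "rz": the turn, a rotation vector about the tool's x, y, z in units of 6 degrees (1.0 is 6 degrees); "claw": the closure in counts, from 0 (fully open) to 255 (shut). A call has 1 to 10 rows; each row is the pose to reach, as a shift and turn from the pose commanded when the call began, along the tool's axes at that moment; what a row does not reach only later rows make up. A row lasts 1/8 s, in which the tool goes at most 62.5 mm and 10.7 degrees, less where a joint would pass 70% of its speed; a pose out of reach is approached as far as the arm can. A call with a gripper value outside its range is refused whole. The fingers move at their own pace and stop on an object; the grip force is fixed at half the most. Time passes only in rows, so rows that repeat a pose let the fingers close. It gives the time, the measured TCP pose, the force, the opening and the grip force at its end, in the units of the state.
- read_state(): the state, without advancing time (a new reading comes with each control period).
- capture(name): name is "side" or "top" or "wrist"; returns (picture, depth): 384x512x3 uint8, red, green, blue; 384x512 float32, m along the optical axis (not along the pixel's ray), 0 where there is no reading.
- camera_params(name): a dict with "fx", "fy", "cx", "cy" (pixels), "xyz" and "orientation" of the camera in the world. Camera axes: x right, y up, looking along -z (the intrinsics and any distortion apply to the point x, -y, -z); pixel columns grow to the right and rows downward; lengths in m; the calibration is good to about 2 mm. A picture is of the moment at which its call begins: read the wrist's pose just before it. camera_params takes no time and is no camera call; for the wrist camera it gives the pose at the moment of the call.
- hand_in(): hands the job in; it is judged then, once.
The state is a dict: "time_s": time; "joint_positions": joint angles; "qvel": joint speeds; "tau": joint torques, N m; "position": TCP position; "tcp_rot": TCP orientation; "force": force on the tool from outside, world axes, zero at the start; "moment": the same for the moment, N m; "opening": opening from 0.0 (shut) to 1.0 (fully open); "grasp_force": force on a finger pad.
Only numpy, scipy, OpenCV 4.12 (cv2) and the standard library are available. Lean on these libraries where they do the work, as an engineer would, in place of code of your own. Each camera call takes 0.05 s, during which the arm holds its last target. There are 200 camera calls.

## Task

Open the tall square sweet box: stand it in the seat of the aluminium tray and let go of it, then slide the tray's yellow fork catch all the way over its foot so that the box is held down, and only then draw the tight red lid straight up and off. Set the lid down, not dropped, open side down in the middle of the cork coaster. Keep box and lid upright throughout and leave the other things where they stand.

Things in the scene. Friction and masses are not known exactly. Their poses are not given: they have to be found in the camera images.
- tin_center (a point): Closed sweet box, loose, 92 mm tall, about 0.5 kg. From the bottom: dark square foot plate 88 x 88 x 6 mm; yellow body 64 x 64 mm from 6 to 42 mm; red lid, flush with the body, from 42 to 92 mm. Point on its axis 46 mm above its underside, fixed to the base. z up, x and y square to the sides; alike in every quarter turn.
- tin: Base of the sweet box (foot, yellow body and, under the lid, a brass neck 56 x 56 mm reaching up to 88 mm); origin at the centre of its underside. Spring leaves on the neck grip the lid inside: drawing it takes about 7 to 13 N, more than the box weighs, until it has risen 43 mm; it is wholly clear at 46 mm.
- lid_center (a point): Centre of the red lid, a square cap open below: 64 x 64 mm outside, 50 mm tall, walls 3 mm, about 0.12 kg. Point on its axis, 25 mm above its rim; z points to its closed top. It starts fully down on the box, this point 67 mm above the box's underside.
- tin_lid: The red lid; origin at the centre of its open lower rim.
- tray_seat (a point): Seat of the fixed tray: centre of a flat square well, floor 4 mm above the table, into which the foot plate drops, any quarter turn, with about 3 mm of play all round; its four dark walls, 8 mm high, lean outwards as a lead-in. x points along the tray away from the fork's handle, the way the fork closes; z up. The tray spans x -210 to +65 mm, y +-75 mm, with a 10 mm rim.
- fork (a joint): Travel of the yellow fork catch along the seat's +x: 0 to 0.012 at the start, drawn back clear of the seat; 0.086 m fully closed, at its end stop. About 2 N of friction; stays where left. Its two flat arms (5 mm thick, underside 8 mm above the seat floor, 74 mm apart) pass over the foot plate on both sides of the body, 2 mm above it.
- fork_handle (a point): Top centre of the fork's upright black handle, 24 mm along the slide by 14 mm across, 38 mm tall, top 55 mm above the table, axes as the seat's; moves with the fork. It lies at x = -171 mm from the seat when the joint is 0, -85 mm when closed. The yellow fork plate under it has its top 17 mm above the table.
- coaster_top (a point): Centre of the top of the round cork coaster, 140 mm across, 6 mm thick, fixed on the table.
- canister: Bystander: clear round canister with white press-button top, 72 mm across, 111 mm tall; origin under its centre.
- toothpicks: Bystander: bamboo toothpick holder, 42 mm across, 68 mm tall; origin under its centre.
- saucer: Bystander: empty white saucer, 100 mm across, 18 mm tall; origin under its centre.
- candy_box: Bystander, fixed: dark wooden candy box 150 x 200 x 55 mm with its red lid standing open on the far (+y) side, 205 mm high; origin under the box's centre.
There are look-alikes about, which are no part of the job. Of the things that look like the tin_lid, the middle-sized one is meant.

How it is judged (in metres and radians):
On the way, in this order (a step that is already met when the one before it is completed fails the run):
1. the closed box stands in the tray's seat, let go (x of tin_center in the frame of tray_seat between -0.008 and 0.008 m and y of tin_center in the frame of tray_seat between -0.008 and 0.008 m and z of tin_center in the frame of tray_seat between 0.042 and 0.051 m and angle between tin_center's own z axis and vertical below 0.08 rad and distance between tin_center and lid_center below 0.026 m and contact force between the fingers and tin below 0.1 N and contact force between the fingers and tin_lid below 0.1 N), for 0.2 s.
2. the fork is closed over the box's foot, lid still on (x of tin_center in the frame of tray_seat between -0.008 and 0.008 m and y of tin_center in the frame of tray_seat between -0.008 and 0.008 m and z of tin_center in the frame of tray_seat between 0.042 and 0.051 m and angle between tin_center's own z axis and vertical below 0.08 rad and distance between tin_center and lid_center below 0.026 m and value of joint fork above 0.078 m), for 0.2 s.
3. the lid is drawn off upwards with the base still held in the seat (x of tin_center in the frame of tray_seat between -0.008 and 0.008 m and y of tin_center in the frame of tray_seat between -0.008 and 0.008 m and z of tin_center in the frame of tray_seat between 0.042 and 0.051 m and angle between tin_center's own z axis and vertical below 0.08 rad and value of joint fork above 0.076 m and z of lid_center in the frame of tray_seat above 0.113 m), for 0.1 s.
At the end, for the whole second after the job is handed in: The box base stands upright in the tray's seat (within 8 mm of its centre) with the fork closed over its foot (joint above 0.076); the red lid rests open side down on the coaster, upright, its centre within 25 mm of the coaster's centre; all released and at rest (x of tin_center in the frame of tray_seat between -0.008 and 0.008 m and y of tin_center in the frame of tray_seat between -0.008 and 0.008 m and z of tin_center in the frame of tray_seat between 0.042 and 0.051 m and angle between each of tin_center, lid_center's own z axis and vertical below 0.08 rad and value of joint fork above 0.076 m and horizontal distance between lid_center and coaster_top below 0.025 m and z of lid_center in the frame of coaster_top between 0.02 and 0.03 m and linear speed of each of tin_lid, tin below 0.02 m/s and contact force between the fingers and tin below 0.1 N and contact force between the fingers and tin_lid below 0.1 N); the robot touches nothing.
It fails at once if the lid is drawn (over 10 mm) while the fork is not closed (z of lid_center in the frame of tin above 0.077 m and value of joint fork below 0.07 m).
It fails at once if the box or its lid is tipped by more than 20 degrees (angle between any of tin_center, lid_center's own z axis and vertical above 0.35 rad).
It fails at once if the lid is dropped (falls free faster than 0.6 m/s) (linear speed of tin_lid above 0.6 m/s and contact force between the fingers and tin_lid below 0.1 N).
It fails at once if the canister, toothpick holder or saucer is moved more than 30 mm (distance of any of canister, toothpicks, saucer from where it was at the start of the episode above 0.03 m).
It also fails if it takes over 72 s, if anything falls off the work surface, if the arm or the gripper's body presses on something with over 40 N, if the wrist force passes 120 N, or if a joint passes its speed limit or range.

## Working session

There is one attempt and no reset: what is moved stays moved. The work goes in short steps, Python scripts to look and compute and a tool call to move; the robot and the scene stay as the last step left them, time stands still between calls to the robot, and variables do not carry over. Pictures are saved under pics/ and viewed, at most 10 in all, crops included, and the job is handed in when it is done.

Besides the shell and the picture viewer there is one more tool, called after "Request:" as name([rows], argument=value, ...), one row to a line, values as JSON. apply_moves: Moves the arm, as the interface text tells. Its arguments: {"type":"object","properties":{"rows":{"type":"array"}},"required":["rows"]}

```bash
mkdir -p pics
cat > h.py <<'E'
import numpy as np, cv2
from rig import *
def snap(n,f):
    p=camera_params(n); im,d=capture(n); cv2.imwrite(f'pics/{f}.png',im[:,:,::-1]); np.savez(f'pics/{f}.npz',im=im,d=d,**{k:np.array(p[k]) for k in('fx','fy','cx','cy','xyz','orientation')}); return p
def world(f):
    z=np.load(f'pics/{f}.npz'); d=z['d']; v,u=np.mgrid[:d.shape[0],:d.shape[1]]
    P=np.stack([(u-z['cx'])/z['fx']*d,-(v-z['cy'])/z['fy']*d,-d],-1)
    W=P@z['orientation'].T+z['xyz']; W[d==0]=np.nan; return W,z['im']
E
python3 - <<'E'
from h import *
for n in('top','side'):
    p=snap(n,n+'0'); print({k:np.round(p[k],3).tolist() if k in('xyz','orientation') else p[k] for k in p})
a=cv2.imread('pics/top0.png');cv2.imwrite('pics/top0b.png',cv2.resize(a,(800,600),interpolation=cv2.INTER_CUBIC))
print(read_state())
E
```

```text
{'fx': 354.1710172024738, 'fy': 354.1710172024738, 'cx': 256.9071343564974, 'cy': 185.4737128290229, 'xyz': [0.458, 0.07, 1.249], 'orientation': [[-0.019, 0.997, -0.081], [-1.0, -0.02, -0.009], [-0.011, 0.081, 0.997]]}
{'fx': 481.07766603093893, 'fy': 481.07766603093893, 'cx': 257.4210247419557, 'cy': 194.09230326031602, 'xyz': [0.178, 0.821, 1.06], 'orientation': [[-0.88, 0.368, -0.301], [-0.475, -0.658, 0.584], [0.017, 0.657, 0.753]]}
{'time_s': 0.1, 'joint_positions': array([-7.78355562e+01,  3.02749536e+01,  8.21496395e+01,  1.21077530e-03,
        6.76898683e+01, -1.02290564e+01]), 'qvel': array([ 0.03053606, -0.05678651, -0.11381789,  0.11749215,  0.02737524,
        0.03750392]), 'tau': array([-6.97926152e-04, -4.40986061e+01, -1.77149552e+01,  6.33530156e-02,
        5.33609244e-02, -3.65283518e-05]), 'position': array([ 0.23798573, -0.57724829,  0.24665205]), 'tcp_rot': array([[ 9.24592396e-01,  3.80957661e-01, -4.01845960e-04],
       [ 3.80957690e-01, -9.24590401e-01,  1.95698987e-03],
       [ 3.73987368e-04, -1.96250426e-03, -9.99998004e-01]]), 'force': array([-0.33881063, -0.59127792,  0.33478964]), 'moment': array([0.00704294, 0.0184606 , 0.03908171]), 'grasp_force': 0.0, 'opening': 0.9991951126247615}
```

View pics/top0b.png

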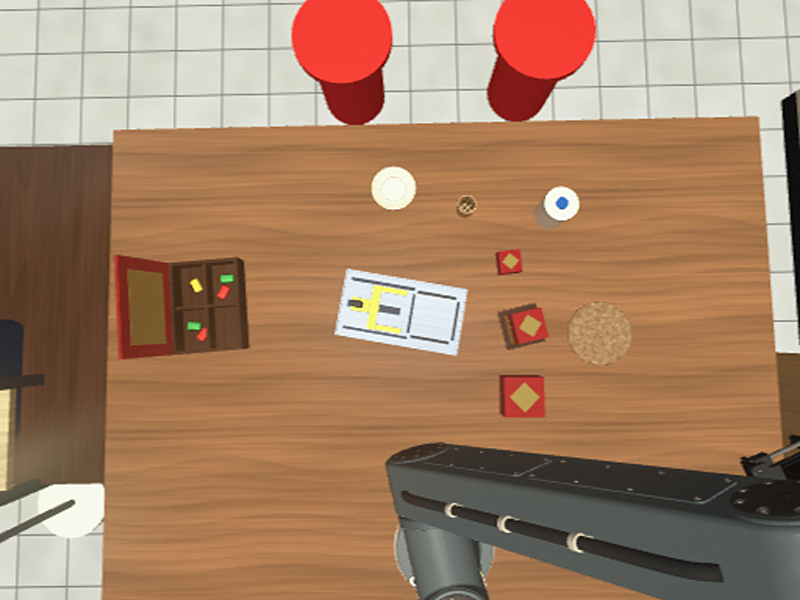

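View pics/side0.png

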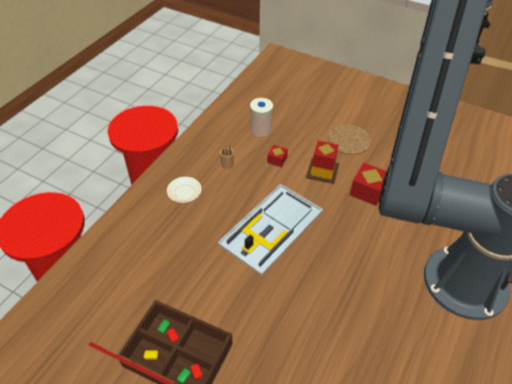

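The top view (800 px) shows the box with its foot plate at (525,326). The look-alikes are at (510,262), small, and (523,397), large. The tray is at (400,312) with its handle end on the left and the seat at (438,318). The coaster is at (600,333).

```bash
cat > m.py <<'E'
from h import *
W,im=world('top0'); s=512/800
def reg(x0,x1,y0,y1): 
    m=np.zeros(W.shape[:2],bool); m[int(y0*s):int(y1*s),int(x0*s):int(x1*s)]=1; return m
hsv=cv2.cvtColor(im,cv2.COLOR_RGB2HSV).astype(int); Z=W[...,2]
def fit(n,m,scale=1):
    P=W[m][:,:2]; r=cv2.minAreaRect((P*1000).astype(np.float32)); print(n,m.sum(),'mean',P.mean(0).round(4),'rect',np.round(r,1) if 0 else r,'z',np.nanmedian(Z[m]).round(4))
tab=Z[reg(250,330,380,440)]; print('table z',np.nanmedian(tab))
b=reg(495,560,298,355)
fit('lidtop',b&(Z>.08))
fit('box+foot',b&((Z>.004)))
fit('biglid',reg(490,560,365,430)&(Z>.05))
fit('small',reg(490,530,240,285)&(Z>.02))
fit('coaster',reg(560,640,295,370)&(Z>.003)&(Z<.012))
t=reg(325,475,262,362)
fit('tray',t&(Z>.004))
y=t&(hsv[...,0]>24)&(hsv[...,0]<35)&(hsv[...,1]>150); fit('yellow',y)
fit('handle',t&(Z>.045))
for n,r in(('can',(530,585,180,232)),('tooth',(452,482,190,220)),('sauc',(368,420,160,214))): fit(n,reg(*r)&(Z>.01))
a=cv2.imread('pics/top0.png')
c=cv2.resize(a[165:235,205:360],None,fx=5,fy=5,interpolation=cv2.INTER_CUBIC);cv2.imwrite('pics/c1.png',c);print(c.shape)
E
python3 m.py
```

```text
table z 0.000756475168383286
lidtop 403 mean [ 0.4735 -0.1817] rect ((473.41607666015625, -182.78775024414062), (63.75625991821289, 65.50930786132812), 12.894373893737793) z 0.0924
box+foot 715 mean [ 0.473  -0.1776] rect ((475.17486572265625, -193.23719787597656), (139.394775390625, 125.73278045654297), 88.92430877685547) z 0.0896
biglid 676 mean [ 0.3248 -0.1699] rect ((324.4862365722656, -170.64205932617188), (84.09990692138672, 82.76092529296875), 89.2776870727539) z 0.066
small 220 mean [ 0.6156 -0.1551] rect ((616.239990234375, -156.4064178466797), (48.40169906616211, 49.644256591796875), 5.760733127593994) z 0.0385
coaster 1291 mean [ 0.4568 -0.3539] rect ((459.925537109375, -357.1802673339844), (178.46836853027344, 163.87107849121094), 88.8522720336914) z 0.0062
tray 2682 mean [0.5123 0.0911] rect ((514.462158203125, 88.06291198730469), (335.4105224609375, 221.6936492919922), 88.92301940917969) z 0.0072
yellow 3 mean [0.5361 0.1768] rect ((534.3369750976562, 172.06887817382812), (37.66575622558594, 1.2053290605545044), 67.0976333618164) z 0.0185
handle 30 mean [0.5294 0.1821] rect ((529.6669311523438, 182.1406707763672), (23.312931060791016, 13.422774314880371), 77.45172119140625) z 0.0561
can 526 mean [ 0.7212 -0.2482] rect ((725.6873779296875, -253.90451049804688), (69.87342071533203, 68.6844253540039), 88.4445571899414) z 0.1063
tooth 120 mean [ 0.7419 -0.0634] rect ((741.7174682617188, -63.15460205078125), (38.28068542480469, 40.542179107666016), 62.249271392822266) z 0.0471
sauc 335 mean [0.7936 0.0983] rect ((791.732666015625, 98.26678466796875), (92.45429992675781, 95.61700439453125), 88.67491149902344) z 0.0145
(350, 775, 3)
```

View pics/c1.png

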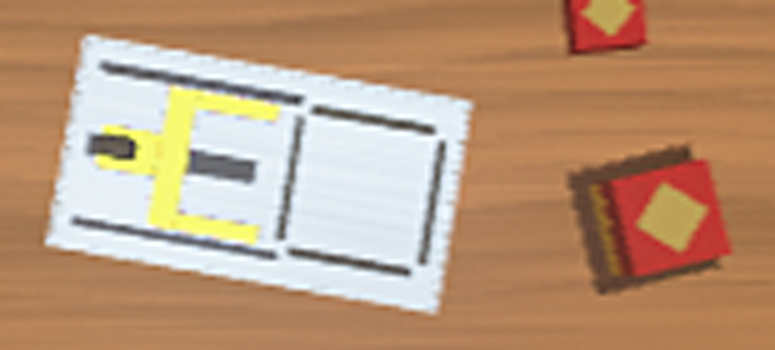

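Crop (5x, offset 205,165): tray corners at (83,36), (472,101), (437,312) and (46,244). Seat walls are at (300,115)-(282,240) and (442,140)-(423,265). The box lid is yawed by about 13°.

```bash
cat >> h.py <<'E'
def ray(f,u,v,h):
    z=np.load(f'pics/{f}.npz'); d=z['orientation']@np.array([(u-z['cx'])/z['fx'],-(v-z['cy'])/z['fy'],-1]); return z['xyz']+d*(h-z['xyz'][2])/d[2]
def rel(p,yaw,z):
    """row shift (mm, 6deg units) from the current pose to TCP p,z, tool down, tool y-axis at yaw deg (mod 180)"""
    s=read_state(); R=s['tcp_rot']; t=s['position']
    y=np.array([np.cos(np.radians(yaw)),np.sin(np.radians(yaw)),0]); 
    if y@R[:,1]<0:y=-y
    zz=np.array([0,0,-1.]); T=np.stack([np.cross(y,zz),y,zz],1)
    from scipy.spatial.transform import Rotation as Ro
    print('t',s['time_s'],'shift',(R.T@(np.array([*p,z])-t)*1000).round(1),'rot',(Ro.from_matrix(R.T@T).as_rotvec(degrees=True)/6).round(2),'F',s['force'].round(1))
E
python3 - <<'E'
from h import *
c=lambda u,v:(205+(u+.5)/5-.5,165+(v+.5)/5-.5)
A=[ray('top0',*c(*p),.01)[:2] for p in((83,36),(472,101),(437,312),(46,244))]
A=np.array(A); ctr=A.mean(0); x=(A[1]+A[2]-A[0]-A[3]); print(np.linalg.norm(x)/2, np.linalg.norm(A[1]+A[0]-A[2]-A[3])/2); x/=np.linalg.norm(x)
print('tray',ctr,'yaw',np.degrees(np.arctan2(x[1],x[0])),'seat',ctr+.0725*x)
S=np.array([ray('top0',*c(*p),.008)[:2] for p in((300,115),(282,240),(442,140),(423,265),(312,107),(435,131),(288,251),(410,272))]);print('walls',(S[:4].mean(0)),S[4:].mean(0))
x2=(S[2]+S[3]-S[0]-S[1]);print(np.degrees(np.arctan2(x2[1],x2[0])),np.linalg.norm(x2)/2)
h=ray('top0',*c(118,148),.055)[:2];print('handle',h)
print('co',ray('top0',600*.64-.18,333*.64-.18,.006))
# coaster by colour circle: fit
W,im=world('top0'); d=W[...,2]
m=np.zeros(d.shape,bool);m[188:238,358:410]=1
hsv=cv2.cvtColor(im,cv2.COLOR_RGB2HSV).astype(int)
mm=m&(np.hypot(W[...,0]-.45,W[...,1]+.35)<.12)&(np.abs(hsv[...,0]-hsv[213,384,0])<6)&(d>.0035)
print(hsv[213,384],mm.sum()); q=W[mm][:,:2]; print(q.mean(0),cv2.minEnclosingCircle((q*1000).astype(np.float32)), np.percentile(q,[1,99],axis=0))
rel((.4734,-.1828),12.9,.30)
E
```

```text
0.2768236982573303 0.14871790747241737
tray [0.51105437 0.08431617] yaw -100.78830565855611 seat [0.49748376 0.01309758]
walls [0.49774818 0.01274385] [0.49761411 0.01307594]
-101.13375584736913 0.10041721302728236
handle [0.52764154 0.17875455]
co [ 0.4544909  -0.35863707  0.006     ]
[ 16 115 182] 1222
[ 0.45553133 -0.35426012] ((452.9772033691406, -351.8127136230469), 112.5359878540039) [[ 0.38430077 -0.43517871]
 [ 0.53426718 -0.27282874]]
t 0.1 shift [ 368.  -275.1  -52.7] rot [-1.000e-02 -2.000e-02 -1.342e+01] F [-0.3 -0.6  0.3]
```

Request:
apply_moves([
  {"x":368,"y":-275,"z":-53,"rz":1.58},
  {"x":368,"y":-275,"z":-53,"rz":1.58},
  {"x":368,"y":-275,"z":-53,"rz":1.58},
  {"x":368,"y":-275,"z":-53,"rz":1.58},
  {"x":368,"y":-275,"z":-53,"rz":1.58},
  {"x":368,"y":-275,"z":-53,"rz":1.58},
  {"x":368,"y":-275,"z":-53,"rz":1.58},
  {"x":368,"y":-275,"z":-53,"rz":1.58},
  {"x":368,"y":-275,"z":-53,"rz":1.58},
  {"x":368,"y":-275,"z":-53,"rz":1.58},
])

```text
validation failed for argument at $.ro...
```

Run:
```python
from h import *
snap('wrist','w1'); rel((.4734,-.1828),102.9,.30)
cv2.imwrite('pics/w1b.png',cv2.resize(cv2.imread('pics/w1.png'),(800,600)))
snap('side','s1')
```

```text
t 0.15 shift [ 368.  -275.2  -52.6] rot [-0.02 -0.    1.58] F [ 0.3  0.4 -0.1]
```

View pics/w1b.png

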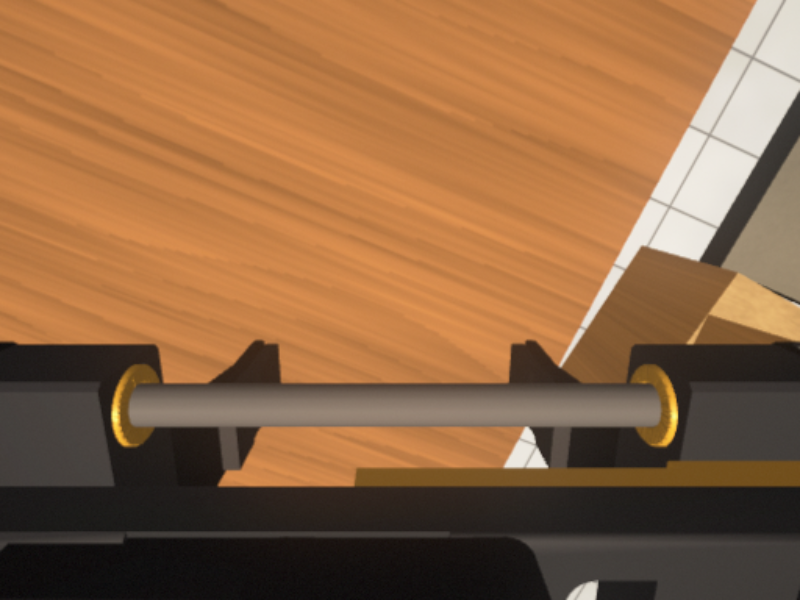

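The move was refused, so the arm has not moved. This wrist picture shows only bare table, with the fingers at rows 340-470. I'll resend with every key filled in.

Request:
apply_moves([
  {"x":368,"y":-275,"z":-53,"rx":0,"ry":0,"rz":1.58,"claw":0},
  {"x":368,"y":-275,"z":-53,"rx":0,"ry":0,"rz":1.58,"claw":0},
  {"x":368,"y":-275,"z":-53,"rx":0,"ry":0,"rz":1.58,"claw":0},
  {"x":368,"y":-275,"z":-53,"rx":0,"ry":0,"rz":1.58,"claw":0},
  {"x":368,"y":-275,"z":-53,"rx":0,"ry":0,"rz":1.58,"claw":0},
  {"x":368,"y":-275,"z":-53,"rx":0,"ry":0,"rz":1.58,"claw":0},
  {"x":368,"y":-275,"z":-53,"rx":0,"ry":0,"rz":1.58,"claw":0},
  {"x":368,"y":-275,"z":-53,"rx":0,"ry":0,"rz":1.58,"claw":0},
  {"x":368,"y":-275,"z":-53,"rx":0,"ry":0,"rz":1.58,"claw":0},
  {"x":368,"y":-275,"z":-53,"rx":0,"ry":0,"rz":1.58,"claw":0},
])

```text
time_s: 1.45
position: [0.4732, -0.1839, 0.3003]
tcp_rot: [[0.975, 0.223, -0.001], [0.223, -0.975, -0.0], [-0.001, 0.0, -1.0]]
force: [-0.1, -0.2, -0.1]
opening: 1.0
grasp_force: 0.0
```

Run:
```python
from h import *
p=snap('wrist','w1'); rel((.4734,-.1828),102.9,.30); s=read_state(); print(s['position'],p['xyz'],np.round(s['tcp_rot'].T@p['orientation'],3).tolist(),s['tcp_rot'].T@(p['xyz']-s['position']))
```

```text
t 1.5 shift [ 0.6 -1.4  0.3] rot [-0.    0.01 -0.01] F [ 0.6 -1.  -0.5]
[ 0.47307613 -0.18425925  0.30029376] [ 0.54231034 -0.16836643  0.43737307] [[0.001, 0.966, 0.259], [1.0, -0.001, -0.0], [0.0, 0.259, -0.966]] [ 7.09402320e-02 -9.92656781e-05 -1.37128297e-01]
```

Run:
```python
from h import *
W,im=world('w1');Z=W[...,2]; hsv=cv2.cvtColor(im,cv2.COLOR_RGB2HSV).astype(int)
near=np.hypot(W[...,0]-.473,W[...,1]+.183)<.075
for n,m in(('lid',near&(Z>.08)&(Z<.1)),('foot',near&(Z>.004)&(Z<.0085))):
    q=(W[m][:,:2]*1000).astype(np.float32); print(n,m.sum(),q.mean(0),cv2.minAreaRect(q),np.median(Z[m]))
print('table',np.nanmedian(Z[10:40,10:60]))
```

```text
lid 2895 [ 476.32892 -184.36893] ((475.22869873046875, -184.5577850341797), (64.5565414428711, 64.10502624511719), 12.480711936950684) 0.09199282259492025
foot 802 [ 497.97174 -179.57962] ((475.5727844238281, -184.71009826660156), (86.08069610595703, 88.04293060302734), 12.712846755981445) 0.005871063230788509
table 0.004187735730486919
```

View pics/w1.png

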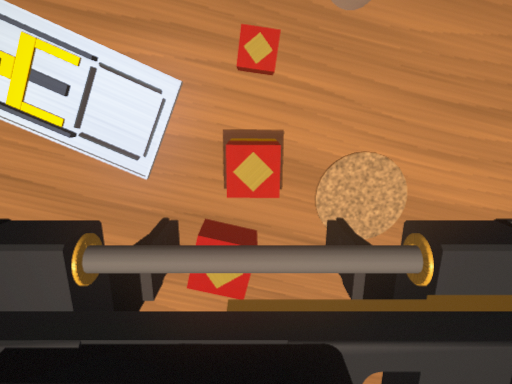

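The box is at (0.4754, -0.1846), yaw 12.6°, with its lid at (253,170) in the wrist picture. The tray seat is at about (120,112) and the coaster at about (362,195).

Request:
apply_moves([
  {"x":2.2,"y":0.6,"z":50,"rx":0,"ry":0,"rz":0.05,"claw":0},
  {"x":2.2,"y":0.6,"z":100,"rx":0,"ry":0,"rz":0.05,"claw":0},
  {"x":2.2,"y":0.6,"z":140,"rx":0,"ry":0,"rz":0.05,"claw":0},
  {"x":2.2,"y":0.6,"z":160,"rx":0,"ry":0,"rz":0.05,"claw":0},
  {"x":2.2,"y":0.6,"z":180,"rx":0,"ry":0,"rz":0.05,"claw":0},
  {"x":2.2,"y":0.6,"z":200,"rx":0,"ry":0,"rz":0.05,"claw":0},
  {"x":2.2,"y":0.6,"z":215,"rx":0,"ry":0,"rz":0.05,"claw":0},
  {"x":2.2,"y":0.6,"z":225,"rx":0,"ry":0,"rz":0.05,"claw":0},
  {"x":2.2,"y":0.6,"z":232,"rx":0,"ry":0,"rz":0.05,"claw":0},
  {"x":2.2,"y":0.6,"z":232,"rx":0,"ry":0,"rz":0.05,"claw":0},
])

```text
time_s: 2.75
position: [0.4758, -0.1835, 0.0683]
tcp_rot: [[0.976, 0.218, -0.0], [0.218, -0.976, 0.0], [-0.0, -0.0, -1.0]]
force: [0.5, 0.8, -0.6]
opening: 1.003
grasp_force: 0.0
```

Request:
apply_moves([
  {"x":0,"y":0,"z":0,"rx":0,"ry":0,"rz":0,"claw":255},
  {"x":0,"y":0,"z":0,"rx":0,"ry":0,"rz":0,"claw":255},
  {"x":0,"y":0,"z":0,"rx":0,"ry":0,"rz":0,"claw":255},
  {"x":0,"y":0,"z":0,"rx":0,"ry":0,"rz":0,"claw":255},
  {"x":0,"y":0,"z":0,"rx":0,"ry":0,"rz":0,"claw":255},
  {"x":0,"y":0,"z":0,"rx":0,"ry":0,"rz":0,"claw":255},
])

```text
time_s: 3.5
position: [0.4762, -0.1836, 0.0689]
tcp_rot: [[0.976, 0.218, 0.001], [0.218, -0.976, -0.0], [0.001, 0.001, -1.0]]
force: [-0.7, -1.3, 4.1]
opening: 0.734
grasp_force: 30.0
```

Request:
apply_moves([
  {"x":0,"y":0,"z":-10,"rx":0,"ry":0,"rz":0,"claw":255},
  {"x":0,"y":0,"z":-30,"rx":0,"ry":0,"rz":0,"claw":255},
  {"x":0,"y":0,"z":-55,"rx":0,"ry":0,"rz":0,"claw":255},
  {"x":0,"y":0,"z":-85,"rx":0,"ry":0,"rz":0,"claw":255},
  {"x":0,"y":0,"z":-115,"rx":0,"ry":0,"rz":0,"claw":255},
  {"x":0,"y":0,"z":-140,"rx":0,"ry":0,"rz":0,"claw":255},
  {"x":0,"y":0,"z":-150,"rx":0,"ry":0,"rz":0,"claw":255},
  {"x":0,"y":0,"z":-150,"rx":0,"ry":0,"rz":0,"claw":255},
])

```text
time_s: 4.5
position: [0.4755, -0.1832, 0.2184]
tcp_rot: [[0.976, 0.218, -0.0], [0.218, -0.976, 0.0], [-0.0, -0.0, -1.0]]
force: [0.3, 0.5, -5.3]
opening: 0.732
grasp_force: 30.0
```

Request:
apply_moves([
  {"x":-3,"y":-15,"z":0,"rx":0,"ry":0,"rz":0,"claw":255},
  {"x":-8,"y":-45,"z":0,"rx":0,"ry":0,"rz":0,"claw":255},
  {"x":-14,"y":-80,"z":0,"rx":0,"ry":0,"rz":0,"claw":255},
  {"x":-20,"y":-115,"z":0,"rx":0,"ry":0,"rz":0,"claw":255},
  {"x":-26,"y":-150,"z":0,"rx":0,"ry":0,"rz":0,"claw":255},
  {"x":-31,"y":-178,"z":0,"rx":0,"ry":0,"rz":0,"claw":255},
  {"x":-33,"y":-190,"z":0,"rx":0,"ry":0,"rz":0,"claw":255},
  {"x":-34,"y":-196,"z":0,"rx":0,"ry":0,"rz":0,"claw":255},
  {"x":-34,"y":-196,"z":0,"rx":0,"ry":0,"rz":0,"claw":255},
  {"x":-34,"y":-196,"z":0,"rx":0,"ry":0,"rz":0,"claw":255},
])

```text
time_s: 5.75
position: [0.4007, -0.0004, 0.2186]
tcp_rot: [[0.976, 0.218, 0.001], [0.218, -0.976, -0.0], [0.001, 0.001, -1.0]]
force: [-0.2, -1.0, -4.7]
opening: 0.728
grasp_force: 30.0
```

Run:
```python
from h import *
snap('wrist','w2'); print(read_state()['position'],read_state()['force'])
cv2.imwrite('pics/w2b.png',cv2.resize(cv2.imread('pics/w2.png'),(800,600),interpolation=cv2.INTER_CUBIC))
```

```text
[ 4.00580442e-01 -3.83779173e-04  2.18577806e-01] [-0.35517377  0.75708431 -4.96631907]
```

View pics/w2b.png

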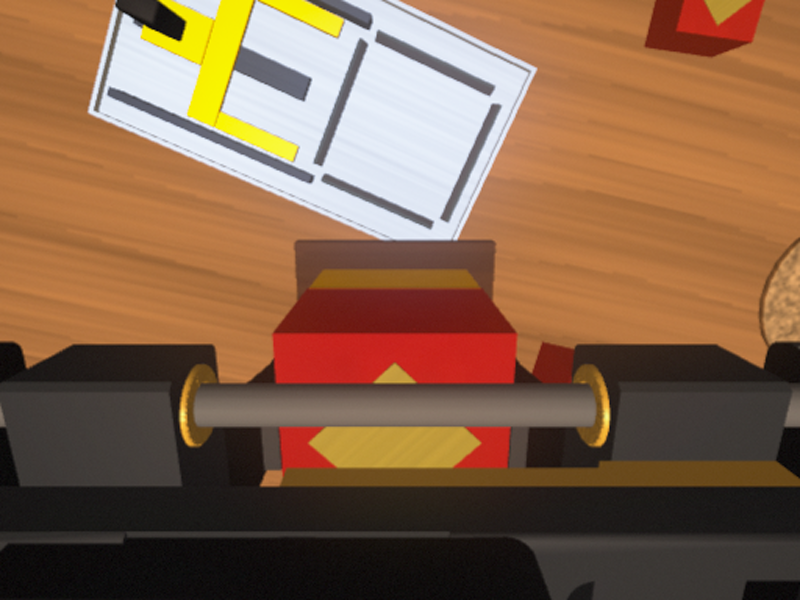

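In w2 (800 px) the whole seat is visible. Its walls run (365,40)-(318,163), (498,105)-(445,220), (378,35)-(492,92) and (323,178)-(432,226). The box hangs straight in the jaws, with its foot edge at row 240, columns 296-494.

Run:
```python
from h import *
W,im=world('w2');Z=W[...,2]; s=.64
poly=np.array([(352,20),(520,85),(455,238),(300,180)])*s
m=np.zeros(Z.shape,np.uint8);cv2.fillPoly(m,[poly.astype(np.int32)],1)
dark=(m>0)&(im.max(-1)<130)
n,l,st,c=cv2.connectedComponentsWithStats(dark.astype(np.uint8))
pts=[]
for i in range(1,n):
    if st[i,4]>60:
        q=W[l==i]; r=cv2.minAreaRect((q[:,:2]*1000).astype(np.float32)); print(st[i],np.round(r[0],1),np.round(r[1],1),round(r[2],1),q[:,2].min(),q[:,2].max()); pts.append(q)
q=np.vstack(pts); print(cv2.minAreaRect((q[:,:2]*1000).astype(np.float32)))
# tray rim
t=np.isfinite(Z)&(Z>.003)&(W[...,0]>.40)
# foot in hand, tool frame
st_=read_state(); T=(W-st_['position'])@st_['tcp_rot']*1000
f=(np.abs(T[...,0])<70)&(np.abs(T[...,1])<60)&(T[...,2]>55)&(T[...,2]<95)
for a,b in((10,12),(30,42),(56,64),(64,72)): 
    k=(np.abs(T[...,0])<70)&(np.abs(T[...,1])<60)&(T[...,2]>a)&(T[...,2]<b);print(a,k.sum(),np.nanpercentile(T[k],[1,50,99],axis=0).round(1).tolist() if k.sum() else '')
```

```text
[241  20  75  41 530] [547.6   3.8] [86.9  4.9] 79.4 nan nan
[201  25  34  81 462] [507.9  63.1] [ 5.5 86.4] 78.2 nan nan
[282  67  38  75 404] [488.6 -36.6] [ 4.6 86.3] 79.0 nan nan
[206 112  71  34 352] [448.9  22.6] [86.2  5. ] 79.1 nan nan
((498.4163513183594, 13.16635513305664), (105.93094635009766, 105.91802215576172), 79.18876647949219)
10 126 [[30.6, -30.6, 10.1], [31.0, 0.4, 11.1], [31.3, 31.7, 11.9]]
30 471 [[30.6, -30.1, 30.2], [31.0, 0.2, 36.0], [31.3, 31.3, 42.0]]
56 2582 [[20.8, -42.6, 57.2], [35.4, 0.8, 63.0], [42.9, 43.5, 64.0]]
64 282 [[18.8, -43.4, 64.0], [37.9, -6.1, 64.3], [43.0, 44.4, 68.7]]
```

Request:
apply_moves([
  {"x":15,"y":1,"z":0,"rx":0,"ry":0,"rz":0.6,"claw":255},
  {"x":35,"y":3,"z":0,"rx":0,"ry":0,"rz":1.4,"claw":255},
  {"x":60,"y":5,"z":0,"rx":0,"ry":0,"rz":2.4,"claw":255},
  {"x":80,"y":6.5,"z":0,"rx":0,"ry":0,"rz":3.2,"claw":255},
  {"x":93,"y":7.7,"z":0,"rx":0,"ry":0,"rz":3.7,"claw":255},
  {"x":99.5,"y":8.2,"z":0,"rx":0,"ry":0,"rz":3.92,"claw":255},
  {"x":99.5,"y":8.2,"z":30,"rx":0,"ry":0,"rz":3.92,"claw":255},
  {"x":99.5,"y":8.2,"z":70,"rx":0,"ry":0,"rz":3.92,"claw":255},
  {"x":99.5,"y":8.2,"z":100,"rx":0,"ry":0,"rz":3.92,"claw":255},
  {"x":99.5,"y":8.2,"z":110,"rx":0,"ry":0,"rz":3.92,"claw":255},
])

```text
time_s: 7.05
position: [0.4975, 0.0139, 0.1069]
tcp_rot: [[0.982, -0.19, -0.004], [-0.19, -0.982, 0.001], [-0.004, 0.0, -1.0]]
force: [-0.8, -0.3, -6.0]
opening: 0.73
grasp_force: 30.0
```

Request:
apply_moves([
  {"x":0,"y":0,"z":6,"rx":0,"ry":0,"rz":0,"claw":255},
  {"x":0,"y":0,"z":10,"rx":0,"ry":0,"rz":0,"claw":255},
  {"x":0,"y":0,"z":15,"rx":0,"ry":0,"rz":0,"claw":255},
  {"x":0,"y":0,"z":15,"rx":0,"ry":0,"rz":0,"claw":255},
  {"x":0,"y":0,"z":15,"rx":0,"ry":0,"rz":0,"claw":255},
])

```text
time_s: 7.68
position: [0.499, 0.0141, 0.0939]
tcp_rot: [[0.982, -0.189, 0.001], [-0.189, -0.982, -0.0], [0.001, 0.0, -1.0]]
force: [0.2, -0.8, -5.7]
opening: 0.732
grasp_force: 30.0
```

Request:
apply_moves([
  {"x":0.5,"y":0.6,"z":6,"rx":0,"ry":0,"rz":0,"claw":255},
  {"x":0.5,"y":0.6,"z":12,"rx":0,"ry":0,"rz":0,"claw":255},
  {"x":0.5,"y":0.6,"z":16,"rx":0,"ry":0,"rz":0,"claw":255},
  {"x":0.5,"y":0.6,"z":19,"rx":0,"ry":0,"rz":0,"claw":255},
  {"x":0.5,"y":0.6,"z":20.5,"rx":0,"ry":0,"rz":0,"claw":255},
  {"x":0.5,"y":0.6,"z":20.5,"rx":0,"ry":0,"rz":0,"claw":255},
  {"x":0.5,"y":0.6,"z":20.5,"rx":0,"ry":0,"rz":0,"claw":255},
])

```text
time_s: 8.55
position: [0.4992, 0.0134, 0.0731]
tcp_rot: [[0.982, -0.189, 0.0], [-0.189, -0.982, -0.0], [0.0, -0.0, -1.0]]
force: [0.2, -0.2, -4.3]
opening: 0.735
grasp_force: 30.0
```

Request:
apply_moves([
  {"x":0,"y":0,"z":0.7,"rx":0,"ry":0,"rz":0,"claw":255},
  {"x":0,"y":0,"z":0.7,"rx":0,"ry":0,"rz":0,"claw":60},
  {"x":0,"y":0,"z":0.7,"rx":0,"ry":0,"rz":0,"claw":0},
  {"x":0,"y":0,"z":0.7,"rx":0,"ry":0,"rz":0,"claw":0},
  {"x":0,"y":0,"z":0.7,"rx":0,"ry":0,"rz":0,"claw":0},
  {"x":0,"y":0,"z":0.7,"rx":0,"ry":0,"rz":0,"claw":0},
])

```text
time_s: 9.3
position: [0.4992, 0.0134, 0.0723]
tcp_rot: [[0.982, -0.189, -0.0], [-0.189, -0.982, -0.0], [-0.0, 0.0, -1.0]]
force: [0.2, -1.1, -0.4]
opening: 0.992
grasp_force: 0.0
```

Request:
apply_moves([
  {"x":0,"y":0,"z":-10,"rx":0,"ry":0,"rz":0,"claw":0},
  {"x":0,"y":0,"z":-30,"rx":0,"ry":0,"rz":0,"claw":0},
  {"x":0,"y":0,"z":-60,"rx":0,"ry":0,"rz":0,"claw":0},
  {"x":0,"y":0,"z":-110,"rx":0,"ry":0,"rz":0,"claw":0},
  {"x":0,"y":0,"z":-160,"rx":0,"ry":0,"rz":0,"claw":0},
  {"x":0,"y":0,"z":-187,"rx":0,"ry":0,"rz":0,"claw":0},
  {"x":0,"y":0,"z":-187,"rx":0,"ry":0,"rz":0,"claw":0},
])

```text
time_s: 10.18
position: [0.5005, 0.0132, 0.2622]
tcp_rot: [[0.982, -0.189, 0.006], [-0.189, -0.982, -0.001], [0.007, 0.0, -1.0]]
force: [-0.4, -0.1, 0.2]
opening: 1.002
grasp_force: 0.0
```

Run:
```python
from h import *
rel((.4995,.0133),-100.9,.26)
snap('wrist','w3');snap('top','top3')
for f in('w3','top3'):
    W,im=world(f);Z=W[...,2]
    m=(np.hypot(W[...,0]-.498,W[...,1]-.013)<.06)&(Z>.085)&(Z<.11)
    q=(W[m][:,:2]*1000).astype(np.float32);print(f,m.sum(),cv2.minAreaRect(q),np.median(Z[m]),Z[m].min(),Z[m].max())
    m=(np.hypot(W[...,0]-.5276,W[...,1]-.178)<.03)&(Z>.045)&(Z<.065)
    q=(W[m][:,:2]*1000).astype(np.float32);print(f,m.sum(),cv2.minAreaRect(q) if len(q) else '',np.median(Z[m]))
```

```text
t 10.175 shift [-1.   0.1  2.2] rot [ 0.   -0.06 -0.  ] F [-0.4 -0.1  0.2]
w3 3641 ((498.572998046875, 13.062053680419922), (64.02928924560547, 63.574703216552734), 79.16885375976562) 0.09618762974581724 0.0874297856893898 0.09918839105291544
w3 284 ((530.9033813476562, 179.66476440429688), (24.20905113220215, 13.911690711975098), 79.84146881103516) 0.05452426000086594
top3 8 ((466.8190002441406, 22.01919937133789), (56.018699645996094, 2.0454282760620117), 79.07576751708984) 0.09732809188058977 0.08893466350874824 0.10012854350067624
top3 30 ((529.5845947265625, 182.15353393554688), (23.378576278686523, 13.171477317810059), 77.19448852539062) 0.05550884007438417
```

The box is seated and centred within 0.5 mm, with its lid top at 96 mm. Next is the fork handle at (0.531, 0.180).

Request:
apply_moves([
  {"x":-1,"y":-20,"z":0,"rx":0,"ry":0,"rz":-1.6,"claw":0},
  {"x":-1,"y":-40,"z":0,"rx":0,"ry":0,"rz":-3.2,"claw":0},
  {"x":-1,"y":-60,"z":0,"rx":0,"ry":0,"rz":-4.8,"claw":0},
  {"x":-1,"y":-80,"z":0,"rx":0,"ry":0,"rz":-6.4,"claw":0},
  {"x":-1,"y":-100,"z":0,"rx":0,"ry":0,"rz":-8.0,"claw":0},
  {"x":-1,"y":-120,"z":0,"rx":0,"ry":0,"rz":-9.6,"claw":0},
  {"x":-1,"y":-140,"z":0,"rx":0,"ry":0,"rz":-11.2,"claw":0},
  {"x":-1,"y":-160,"z":0,"rx":0,"ry":0,"rz":-12.8,"claw":0},
  {"x":-1,"y":-169.4,"z":0,"rx":0,"ry":0,"rz":-14.4,"claw":0},
  {"x":-1,"y":-169.4,"z":0,"rx":0,"ry":0,"rz":-15,"claw":0},
])

```text
time_s: 11.52
position: [0.5291, 0.1805, 0.257]
tcp_rot: [[0.185, 0.983, -0.005], [0.983, -0.185, -0.0], [-0.001, -0.004, -1.0]]
force: [-0.1, 0.3, 0.6]
opening: 1.0
grasp_force: 0.0
```

Request:
apply_moves([
  {"x":0,"y":0,"z":40,"rx":0,"ry":0,"rz":0,"claw":0},
  {"x":0,"y":0,"z":80,"rx":0,"ry":0,"rz":0,"claw":0},
  {"x":0,"y":0,"z":110,"rx":0,"ry":0,"rz":0,"claw":0},
  {"x":0,"y":0,"z":110,"rx":0,"ry":0,"rz":0,"claw":0},
])

```text
time_s: 12.02
position: [0.5271, 0.1794, 0.1455]
tcp_rot: [[0.189, 0.982, -0.01], [0.982, -0.189, -0.001], [-0.003, -0.009, -1.0]]
force: [0.3, 0.6, -0.8]
opening: 0.997
grasp_force: 0.0
```

Run:
```python
from h import *
snap('wrist','w4')
W,im=world('w4');Z=W[...,2]
m=(np.hypot(W[...,0]-.5309,W[...,1]-.1797)<.03)&(Z>.045)&(Z<.065)
q=(W[m][:,:2]*1000).astype(np.float32);print(m.sum(),cv2.minAreaRect(q) if len(q) else '',np.median(Z[m]))
rel((.5309,.1797),-10.9,.055); print(read_state()['joint_positions'])
```

```text
517 ((530.7958984375, 181.3766632080078), (23.621450424194336, 13.135371208190918), 79.25074005126953) 0.05465443429478839
t 12.075 shift [ 0.6  2.6 92.4] rot [-0.05  0.02 -0.  ] F [-0.1 -0.2  0.7]
[7.30230820e+00 3.31340405e+01 9.67550246e+01 8.02231946e-04
 5.04154539e+01 1.82174789e+01]
```

Request:
apply_moves([
  {"x":1.5,"y":2,"z":30,"rx":0,"ry":0,"rz":0,"claw":0},
  {"x":1.5,"y":2,"z":60,"rx":0,"ry":0,"rz":0,"claw":0},
  {"x":1.5,"y":2,"z":80,"rx":0,"ry":0,"rz":0,"claw":0},
  {"x":1.5,"y":2,"z":92,"rx":0,"ry":0,"rz":0,"claw":0},
  {"x":1.5,"y":2,"z":92,"rx":0,"ry":0,"rz":0,"claw":0},
  {"x":1.5,"y":2,"z":92,"rx":0,"ry":0,"rz":0,"claw":0},
])

```text
time_s: 12.82
position: [0.5333, 0.1812, 0.0583]
tcp_rot: [[0.189, 0.982, 0.002], [0.982, -0.189, 0.0], [0.001, 0.002, -1.0]]
force: [-0.7, 0.8, -0.6]
opening: 1.0
grasp_force: 0.0
```

Request:
apply_moves([
  {"x":0,"y":0,"z":0,"rx":0,"ry":0,"rz":0,"claw":255},
  {"x":0,"y":0,"z":0,"rx":0,"ry":0,"rz":0,"claw":255},
  {"x":0,"y":0,"z":0,"rx":0,"ry":0,"rz":0,"claw":255},
  {"x":0,"y":0,"z":0,"rx":0,"ry":0,"rz":0,"claw":255},
  {"x":0,"y":0,"z":0,"rx":0,"ry":0,"rz":0,"claw":255},
  {"x":0,"y":0,"z":0,"rx":0,"ry":0,"rz":0,"claw":255},
  {"x":0,"y":0,"z":0,"rx":0,"ry":0,"rz":0,"claw":255},
  {"x":0,"y":0,"z":0,"rx":0,"ry":0,"rz":0,"claw":255},
])

```text
time_s: 13.82
position: [0.5311, 0.1812, 0.0572]
tcp_rot: [[0.19, 0.982, -0.004], [0.982, -0.19, 0.0], [-0.0, -0.004, -1.0]]
force: [-4.6, 3.0, 4.0]
opening: 0.174
grasp_force: 3.0
```

Request:
apply_moves([
  {"x":0,"y":0,"z":0,"rx":0,"ry":0,"rz":0,"claw":255},
  {"x":-4,"y":0,"z":0,"rx":0,"ry":0,"rz":0,"claw":255},
  {"x":-14,"y":0,"z":0,"rx":0,"ry":0,"rz":0,"claw":255},
  {"x":-26,"y":0,"z":0,"rx":0,"ry":0,"rz":0,"claw":255},
  {"x":-38,"y":0,"z":0,"rx":0,"ry":0,"rz":0,"claw":255},
  {"x":-50,"y":0,"z":0,"rx":0,"ry":0,"rz":0,"claw":255},
  {"x":-62,"y":0,"z":0,"rx":0,"ry":0,"rz":0,"claw":255},
  {"x":-72,"y":0,"z":0,"rx":0,"ry":0,"rz":0,"claw":255},
  {"x":-79,"y":0,"z":0,"rx":0,"ry":0,"rz":0,"claw":255},
  {"x":-79,"y":0,"z":0,"rx":0,"ry":0,"rz":0,"claw":255},
])

```text
time_s: 15.08
position: [0.5156, 0.1029, 0.0572]
tcp_rot: [[0.189, 0.982, -0.004], [0.982, -0.189, -0.001], [-0.001, -0.004, -1.0]]
force: [-5.7, -0.8, 3.8]
opening: 0.156
grasp_force: 30.0
```

Request:
apply_moves([
  {"x":-2,"y":0,"z":0,"rx":0,"ry":0,"rz":0,"claw":255},
  {"x":-4,"y":0,"z":0,"rx":0,"ry":0,"rz":0,"claw":255},
  {"x":-5,"y":0,"z":0,"rx":0,"ry":0,"rz":0,"claw":255},
  {"x":-5,"y":0,"z":0,"rx":0,"ry":0,"rz":0,"claw":255},
])

```text
time_s: 15.58
position: [0.5148, 0.099, 0.0572]
tcp_rot: [[0.189, 0.982, -0.004], [0.982, -0.189, 0.0], [-0.0, -0.004, -1.0]]
force: [-4.8, 2.9, 3.4]
opening: 0.162
grasp_force: 30.0
```

Request:
apply_moves([
  {"x":-1,"y":0,"z":0,"rx":0,"ry":0,"rz":0,"claw":255},
  {"x":-2,"y":0,"z":0,"rx":0,"ry":0,"rz":0,"claw":255},
  {"x":-3,"y":0,"z":0,"rx":0,"ry":0,"rz":0,"claw":255},
  {"x":-3,"y":0,"z":0,"rx":0,"ry":0,"rz":0,"claw":255},
  {"x":-3,"y":0,"z":0,"rx":0,"ry":0,"rz":0,"claw":255},
])

```text
time_s: 16.2
position: [0.5144, 0.097, 0.0572]
tcp_rot: [[0.19, 0.982, -0.003], [0.982, -0.19, 0.002], [0.001, -0.003, -1.0]]
force: [-4.4, 6.8, 3.2]
opening: 0.16
grasp_force: 30.0
```

Request:
apply_moves([
  {"x":0,"y":0,"z":0,"rx":0,"ry":0,"rz":0,"claw":150},
  {"x":0,"y":0,"z":0,"rx":0,"ry":0,"rz":0,"claw":0},
  {"x":0,"y":0,"z":0,"rx":0,"ry":0,"rz":0,"claw":0},
  {"x":0,"y":0,"z":0,"rx":0,"ry":0,"rz":0,"claw":0},
  {"x":0,"y":0,"z":-20,"rx":0,"ry":0,"rz":0,"claw":0},
  {"x":0,"y":0,"z":-70,"rx":0,"ry":0,"rz":0,"claw":0},
  {"x":0,"y":0,"z":-125,"rx":0,"ry":0,"rz":0,"claw":0},
  {"x":0,"y":0,"z":-170,"rx":0,"ry":0,"rz":0,"claw":0},
  {"x":0,"y":0,"z":-200,"rx":0,"ry":0,"rz":0,"claw":0},
  {"x":0,"y":0,"z":-200,"rx":0,"ry":0,"rz":0,"claw":0},
])

```text
time_s: 17.45
position: [0.5177, 0.0954, 0.2599]
tcp_rot: [[0.189, 0.982, 0.007], [0.982, -0.189, -0.0], [0.001, 0.007, -1.0]]
force: [0.3, 0.2, -0.8]
opening: 0.997
grasp_force: 0.0
```

Request:
apply_moves([
  {"x":-40,"y":0,"z":0,"rx":0,"ry":0,"rz":0,"claw":0},
  {"x":-75,"y":0,"z":0,"rx":0,"ry":0,"rz":0,"claw":0},
  {"x":-85,"y":0,"z":0,"rx":0,"ry":0,"rz":0,"claw":0},
  {"x":-85,"y":0,"z":0,"rx":0,"ry":0,"rz":0,"claw":0},
  {"x":-85,"y":0,"z":0,"rx":0,"ry":0,"rz":0,"claw":0},
])

```text
time_s: 18.08
position: [0.4999, 0.0129, 0.2569]
tcp_rot: [[0.189, 0.982, -0.001], [0.982, -0.189, 0.001], [0.0, -0.001, -1.0]]
force: [-0.1, 0.2, -0.0]
opening: 0.999
grasp_force: 0.0
```

Run:
```python
from h import *
snap('wrist','w5')
W,im=world('w5');Z=W[...,2]
for lo,hi in((.045,.065),(.085,.11)):
    c=(.5147,.0965) if lo<.05 else (.4986,.0131)
    m=(np.hypot(W[...,0]-c[0],W[...,1]-c[1])<(.03 if lo<.05 else .06))&(Z>lo)&(Z<hi)
    q=(W[m][:,:2]*1000).astype(np.float32);r=cv2.minAreaRect(q);print(m.sum(),r,np.median(Z[m]))
    d=np.array([-.189,-.982]);print('along x',(np.array(r[0])/1000-(.4984,.0131))@d)
rel((.4986,.0131),-10.9,.072)
```

```text
293 ((514.5865478515625, 96.50879669189453), (23.206050872802734, 13.303956031799316), 79.24344635009766) 0.054621440857590076
along x -0.08496669589538575
3758 ((498.43890380859375, 14.01329231262207), (63.67045593261719, 64.04705047607422), 79.12283325195312) 0.09614469764517791
along x -0.0009042058708190872
t 18.125 shift [ -0.2  -1.2 185. ] rot [-0.01 -0.    0.01] F [-0.9  0.3 -0.5]
```

View pics/w5.png

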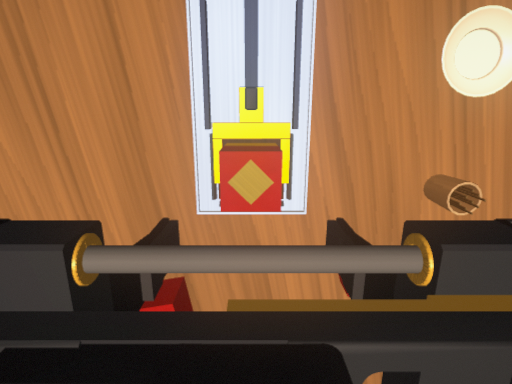

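The fork is closed, with its handle at (251,97) and 85 mm behind the seat. Its arms lie on both sides of the box at (251,182).

Request:
apply_moves([
  {"x":0.4,"y":-1.2,"z":40,"rx":0,"ry":0,"rz":0,"claw":0},
  {"x":0.4,"y":-1.2,"z":80,"rx":0,"ry":0,"rz":0,"claw":0},
  {"x":0.4,"y":-1.2,"z":110,"rx":0,"ry":0,"rz":0,"claw":0},
  {"x":0.4,"y":-1.2,"z":130,"rx":0,"ry":0,"rz":0,"claw":0},
  {"x":0.4,"y":-1.2,"z":150,"rx":0,"ry":0,"rz":0,"claw":0},
  {"x":0.4,"y":-1.2,"z":170,"rx":0,"ry":0,"rz":0,"claw":0},
  {"x":0.4,"y":-1.2,"z":179,"rx":0,"ry":0,"rz":0,"claw":0},
  {"x":0.4,"y":-1.2,"z":179,"rx":0,"ry":0,"rz":0,"claw":0},
  {"x":0.4,"y":-1.2,"z":179,"rx":0,"ry":0,"rz":0,"claw":0},
])

```text
time_s: 19.25
position: [0.4994, 0.0129, 0.0789]
tcp_rot: [[0.189, 0.982, 0.001], [0.982, -0.189, -0.0], [0.0, 0.001, -1.0]]
force: [-0.2, -0.4, -0.4]
opening: 0.999
grasp_force: 0.0
```

Request:
apply_moves([
  {"x":0,"y":0,"z":0,"rx":0,"ry":0,"rz":0,"claw":255},
  {"x":0,"y":0,"z":0,"rx":0,"ry":0,"rz":0,"claw":255},
  {"x":0,"y":0,"z":0,"rx":0,"ry":0,"rz":0,"claw":255},
  {"x":0,"y":0,"z":0,"rx":0,"ry":0,"rz":0,"claw":255},
  {"x":0,"y":0,"z":0,"rx":0,"ry":0,"rz":0,"claw":255},
  {"x":0,"y":0,"z":0,"rx":0,"ry":0,"rz":0,"claw":255},
])

```text
time_s: 20.0
position: [0.4983, 0.0128, 0.0785]
tcp_rot: [[0.189, 0.982, -0.001], [0.982, -0.189, 0.0], [-0.0, -0.001, -1.0]]
force: [-2.3, -0.6, 5.9]
opening: 0.728
grasp_force: 30.0
```

Draw straight up, slowly.

Request:
apply_moves([
  {"x":0,"y":0,"z":-3,"rx":0,"ry":0,"rz":0,"claw":255},
  {"x":0,"y":0,"z":-7,"rx":0,"ry":0,"rz":0,"claw":255},
  {"x":0,"y":0,"z":-12,"rx":0,"ry":0,"rz":0,"claw":255},
  {"x":0,"y":0,"z":-17,"rx":0,"ry":0,"rz":0,"claw":255},
  {"x":0,"y":0,"z":-22,"rx":0,"ry":0,"rz":0,"claw":255},
])

```text
time_s: 20.62
position: [0.4986, 0.0128, 0.1005]
tcp_rot: [[0.189, 0.982, -0.001], [0.982, -0.189, 0.0], [-0.0, -0.001, -1.0]]
force: [-0.1, 0.1, -9.5]
opening: 0.734
grasp_force: 30.0
```

Request:
apply_moves([
  {"x":0,"y":0,"z":-5,"rx":0,"ry":0,"rz":0,"claw":255},
  {"x":0,"y":0,"z":-10,"rx":0,"ry":0,"rz":0,"claw":255},
  {"x":0,"y":0,"z":-15,"rx":0,"ry":0,"rz":0,"claw":255},
  {"x":0,"y":0,"z":-20,"rx":0,"ry":0,"rz":0,"claw":255},
  {"x":0,"y":0,"z":-25,"rx":0,"ry":0,"rz":0,"claw":255},
  {"x":0,"y":0,"z":-32,"rx":0,"ry":0,"rz":0,"claw":255},
  {"x":0,"y":0,"z":-45,"rx":0,"ry":0,"rz":0,"claw":255},
  {"x":0,"y":0,"z":-65,"rx":0,"ry":0,"rz":0,"claw":255},
  {"x":0,"y":0,"z":-80,"rx":0,"ry":0,"rz":0,"claw":255},
  {"x":0,"y":0,"z":-80,"rx":0,"ry":0,"rz":0,"claw":255},
])

```text
time_s: 21.88
position: [0.5002, 0.0125, 0.1824]
tcp_rot: [[0.189, 0.982, 0.005], [0.982, -0.189, -0.001], [-0.0, 0.005, -1.0]]
force: [0.4, 0.5, -1.1]
opening: 0.733
grasp_force: 30.0
```

Run:
```python
from h import *
snap('wrist','w6'); snap('side','s6')
a=cv2.imread('pics/s6.png')[150:290,200:400]; cv2.imwrite('pics/s6c.png',cv2.resize(a,(800,560),interpolation=cv2.INTER_CUBIC))
W,im=world('w6'); s=read_state(); T=(W-s['position'])@s['tcp_rot']*1000
for a,b in((-30,-20),(-20,-10),(-10,0),(0,10),(10,20),(20,26),(26,34),(34,50)):
    k=(np.abs(T[...,0])<45)&(np.abs(T[...,1])<40)&(T[...,2]>a)&(T[...,2]<b);print(a,b,k.sum(),np.nanpercentile(T[k],[1,50,99],axis=0).round(1).tolist() if k.sum() else '')
print(s['position'],s['force'])
# coaster in w1 (wrist frame)
W,im=world('w1');Z=W[...,2]
m=np.zeros(Z.shape,bool);m[140:245,300:420]=1
q=W[m&(Z>.0035)&(Z<.009)&(np.hypot(W[...,0]-.4545,W[...,1]+.357)<.085)]
P=(q[:,:2]*1000).astype(np.float32);print('coaster',len(P),cv2.minEnclosingCircle(P),P.min(0),P.max(0))
```

```text
-30 -20 1883 [[-11.9, -35.4, -29.4], [-1.6, 4.3, -21.0], [32.0, 38.3, -20.0]]
-20 -10 9647 [[-12.9, -30.1, -20.0], [19.8, 0.9, -19.0], [32.9, 33.1, -10.9]]
-10 0 964 [[9.4, -39.4, -9.9], [32.7, -0.7, -5.4], [33.1, 39.4, -0.1]]
0 10 691 [[10.8, -38.6, 0.1], [32.7, 0.9, 4.7], [33.1, 33.4, 9.9]]
10 20 517 [[32.4, -30.0, 10.2], [32.7, 0.9, 14.7], [33.1, 32.8, 19.9]]
20 26 302 [[32.4, -29.6, 20.1], [32.8, 1.5, 23.0], [33.1, 33.2, 25.9]]
26 34 246 [[32.5, -29.3, 26.0], [32.8, 2.0, 28.6], [33.1, 33.1, 31.8]]
34 50 0 
[0.49894004 0.01270904 0.18082882] [-0.07024282  0.54215298 -1.27200305]
coaster 5855 ((456.7239685058594, -358.1661376953125), 70.046630859375) [ 393.1874 -427.2968] [ 525.72375 -288.28088]
```

View pics/s6c.png

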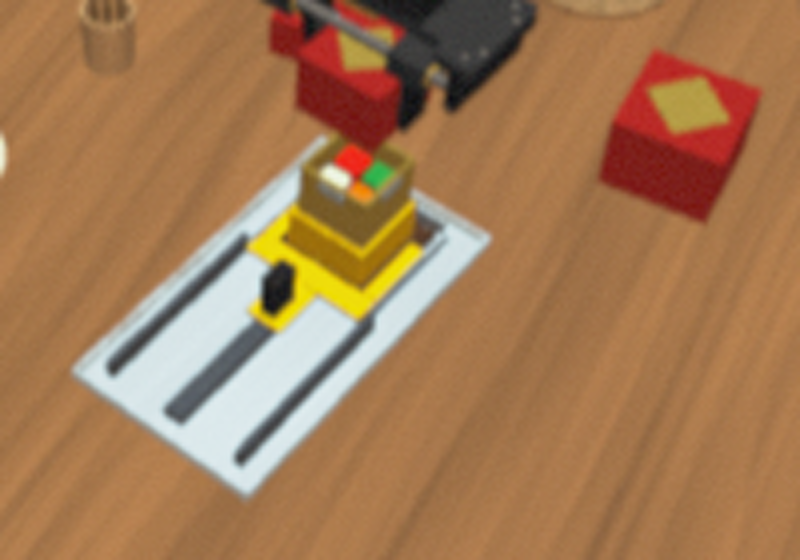

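The lid is clear of the base. The base stays seated with the fork closed over its foot: the neck is at (357,190) and the handle at (277,288). Now to the coaster at (0.457, -0.358).

Request:
apply_moves([
  {"x":-15,"y":1,"z":0,"rx":0,"ry":0,"rz":0,"claw":255},
  {"x":-50,"y":4,"z":0,"rx":0,"ry":0,"rz":0,"claw":255},
  {"x":-95,"y":7,"z":0,"rx":0,"ry":0,"rz":0,"claw":255},
  {"x":-140,"y":11,"z":0,"rx":0,"ry":0,"rz":0,"claw":255},
  {"x":-185,"y":14,"z":0,"rx":0,"ry":0,"rz":0,"claw":255},
  {"x":-230,"y":18,"z":0,"rx":0,"ry":0,"rz":0,"claw":255},
  {"x":-275,"y":21,"z":0,"rx":0,"ry":0,"rz":0,"claw":255},
  {"x":-320,"y":25,"z":0,"rx":0,"ry":0,"rz":0,"claw":255},
  {"x":-355,"y":27,"z":0,"rx":0,"ry":0,"rz":0,"claw":255},
  {"x":-372,"y":29,"z":0,"rx":0,"ry":0,"rz":0,"claw":255},
])

```text
time_s: 23.22
position: [0.4557, -0.3604, 0.1795]
tcp_rot: [[0.192, 0.981, -0.001], [0.981, -0.192, 0.001], [0.0, -0.001, -1.0]]
force: [0.0, -0.5, -0.6]
opening: 0.733
grasp_force: 30.0
```

Request:
apply_moves([
  {"x":0,"y":0,"z":10,"rx":0,"ry":0,"rz":0,"claw":255},
  {"x":0,"y":0,"z":35,"rx":0,"ry":0,"rz":0,"claw":255},
  {"x":0,"y":0,"z":65,"rx":0,"ry":0,"rz":0,"claw":255},
  {"x":0,"y":0,"z":90,"rx":0,"ry":0,"rz":0,"claw":255},
  {"x":0,"y":0,"z":110,"rx":0,"ry":0,"rz":0,"claw":255},
  {"x":0,"y":0,"z":120,"rx":0,"ry":0,"rz":0,"claw":255},
  {"x":0,"y":0,"z":120,"rx":0,"ry":0,"rz":0,"claw":255},
  {"x":0,"y":0,"z":120,"rx":0,"ry":0,"rz":0,"claw":255},
])

```text
time_s: 24.22
position: [0.4574, -0.358, 0.061]
tcp_rot: [[0.189, 0.982, 0.001], [0.982, -0.189, -0.001], [-0.001, 0.001, -1.0]]
force: [-0.3, 0.0, -2.0]
opening: 0.732
grasp_force: 30.0
```

Request:
apply_moves([
  {"x":0,"y":0,"z":8,"rx":0,"ry":0,"rz":0,"claw":255},
  {"x":0,"y":0,"z":14,"rx":0,"ry":0,"rz":0,"claw":255},
  {"x":0,"y":0,"z":18,"rx":0,"ry":0,"rz":0,"claw":255},
  {"x":0,"y":0,"z":20.5,"rx":0,"ry":0,"rz":0,"claw":255},
  {"x":0,"y":0,"z":22,"rx":0,"ry":0,"rz":0,"claw":255},
  {"x":0,"y":0,"z":22,"rx":0,"ry":0,"rz":0,"claw":255},
  {"x":0,"y":0,"z":22,"rx":0,"ry":0,"rz":0,"claw":255},
])

```text
time_s: 25.1
position: [0.4569, -0.3581, 0.0385]
tcp_rot: [[0.189, 0.982, 0.0], [0.982, -0.189, -0.0], [-0.0, 0.0, -1.0]]
force: [-0.3, 0.4, 0.7]
opening: 0.735
grasp_force: 30.0
```

Contact is just made, so I release and retreat.

Request:
apply_moves([
  {"x":0,"y":0,"z":0.3,"rx":0,"ry":0,"rz":0,"claw":255},
  {"x":0,"y":0,"z":0.3,"rx":0,"ry":0,"rz":0,"claw":60},
  {"x":0,"y":0,"z":0.3,"rx":0,"ry":0,"rz":0,"claw":0},
  {"x":0,"y":0,"z":0.3,"rx":0,"ry":0,"rz":0,"claw":0},
  {"x":0,"y":0,"z":0.3,"rx":0,"ry":0,"rz":0,"claw":0},
  {"x":0,"y":0,"z":0.3,"rx":0,"ry":0,"rz":0,"claw":0},
])

```text
time_s: 25.85
position: [0.4569, -0.358, 0.038]
tcp_rot: [[0.189, 0.982, -0.0], [0.982, -0.189, 0.0], [0.0, -0.0, -1.0]]
force: [-0.3, -0.4, 0.0]
opening: 0.997
grasp_force: 0.0
```

Request:
apply_moves([
  {"x":0,"y":0,"z":-10,"rx":0,"ry":0,"rz":0,"claw":0},
  {"x":0,"y":0,"z":-30,"rx":0,"ry":0,"rz":0,"claw":0},
  {"x":0,"y":0,"z":-60,"rx":0,"ry":0,"rz":0,"claw":0},
  {"x":0,"y":0,"z":-110,"rx":0,"ry":0,"rz":0,"claw":0},
  {"x":0,"y":0,"z":-160,"rx":0,"ry":0,"rz":0,"claw":0},
  {"x":0,"y":0,"z":-200,"rx":0,"ry":0,"rz":0,"claw":0},
  {"x":0,"y":0,"z":-200,"rx":0,"ry":0,"rz":0,"claw":0},
  {"x":0,"y":0,"z":-200,"rx":0,"ry":0,"rz":0,"claw":0},
])

```text
time_s: 26.85
position: [0.4565, -0.3575, 0.238]
tcp_rot: [[0.189, 0.982, -0.0], [0.982, -0.189, 0.0], [0.0, -0.0, -1.0]]
force: [0.1, 0.2, -0.1]
opening: 0.998
grasp_force: 0.0
```

Run:
```python
from h import *
snap('wrist','w7'); snap('side','s7')
W,im=world('w7');Z=W[...,2]
m=(np.hypot(W[...,0]-.4567,W[...,1]+.358)<.06)&(Z>.045)&(Z<.08)
print(m.sum(),cv2.minAreaRect((W[m][:,:2]*1000).astype(np.float32)),np.median(Z[m]),Z[m].std())
cv2.imwrite('pics/s7c.png',cv2.resize(cv2.imread('pics/s7.png'),(800,600)))
```

```text
3323 ((457.6299133300781, -356.9217834472656), (63.65607833862305, 64.01403045654297), 79.24655151367188) 0.05595998970095961 0.001202792525568155
```

View pics/s7c.png

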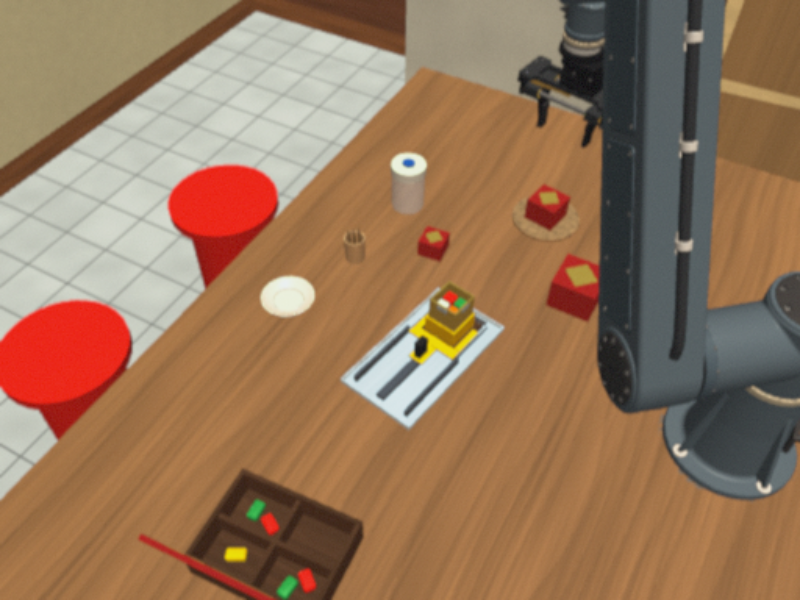

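The lid rests flat in the middle of the coaster at (547,208), with its top at 56 mm. The base is still held at (450,320), and the bystanders have not moved.

```bash
python3 -c "from rig import hand_in; print(hand_in())"
```

```text
the job is handed in; nothing more can be done
None
```

I handed the job in with the box base held in the tray under the closed fork and the lid open side down on the coaster, about 2 mm off its centre; the hand-in returned no verdict.

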